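# Sort the overhauled pump parts

### The job

Sort the loose pump parts: set each steel ball into the dimple of its own size in the wooden block, stand both pipe sleeves on end in the tray that has a sleeve fixed in it, and lay the hexagon nut flat in the tray that has a nut fixed in it. Leave the oil bottle and the grease tin standing where they are.

Things in the scene. Friction and masses are not known exactly. Their poses are not given: they have to be found in the camera images.
- large_ball: Loose solid steel ball, 46 mm diameter, about 0.4 kg, lying on the bench; it rolls if pushed. Origin: its centre; its axes mean nothing.
- small_ball: Loose solid steel ball, 32 mm diameter, about 0.13 kg, lying on the bench; it rolls if pushed. Origin: its centre; its axes mean nothing.
- wide_sleeve: Loose dark steel pipe sleeve (open tube) standing on end on the bench, 48 mm outside diameter, 40 mm bore, 50 mm high, about 0.2 kg. Origin: centre of its lower end; z along its axis, up.
- narrow_sleeve: Loose dark steel pipe sleeve (open tube) standing on end on the bench, 34 mm outside diameter, 26 mm bore, 40 mm high, about 0.1 kg. Origin: centre of its lower end; z along its axis, up.
- nut: Loose bright steel hexagon nut lying flat on the bench, 40 mm across flats, 46 mm across corners, 22 mm thick, about 0.14 kg. Origin: centre of its underside; z up. Its flats face along its own x axis and every 60 degrees from there.
- sleeve_tray: Fixed sheet-metal tray, 120 mm along its x, 200 mm along its y, 30 mm high, walls and floor 4 mm thick. A sample sleeve (42 mm diameter, 45 mm high) is fixed upright on its floor at y = -68 mm, x = 0. Free floor: y = -40 to y = +94 mm, x within 55 mm. Origin: centre of the underside, on the bench; z up. Turned at most 10 degrees.
- nut_tray: Fixed sheet-metal tray, 120 mm along its x, 200 mm along its y, 30 mm high, walls and floor 4 mm thick. A sample hexagon nut (40 mm across flats, 22 mm thick) is fixed flat on its floor at y = -68 mm, x = 0. Free floor: y = -40 to y = +94 mm, x within 55 mm. Origin: centre of the underside, on the bench; z up. Turned at most 10 degrees.
- ball_block: Fixed wooden block, 90 mm in x, 170 mm in y, 25 mm high. Round dimples in its top, 12 mm deep: 30 mm wide at x 0, y +45 mm (large ball), 22 mm wide at x 0, y -45 mm (small ball). A seated ball rests on the rim: large ball's centre 42 mm above the block's underside, small ball's 37 mm. Origin: centre of the underside, on the bench; z up. Turned at most 10 degrees.
- oil_bottle: Loose yellow oil bottle with a red cap, 50 mm diameter, 130 mm high, standing on the bench near the back. To be left alone. Origin: centre of its underside.
- grease_tin: Loose green grease tin, 66 mm diameter, 70 mm high, standing on the bench near the back. To be left alone. Origin: centre of its underside.
Not all that is in view belongs to the job. Leave any blue or purple look-alike of the small_ball alone. Leave any purple look-alike of the wide_sleeve alone.

How it is judged:
At the end, for the whole second after the job is handed in: Each ball rests in its own dimple (within 8 mm sideways, 5 mm in height); both sleeves stand (within 0.2 rad of upright) on the floor of the sleeve tray; the nut lies flat (0.2 rad) on the floor of the nut tray; all at rest; bottle and tin upright within 30 mm of their start (x of large_ball in the frame of ball_block between -0.008 and 0.008 m and y of large_ball in the frame of ball_block between 0.037 and 0.053 m and z of large_ball in the frame of ball_block between 0.0374 and 0.0474 m and linear speed of each of large_ball, small_ball, wide_sleeve, narrow_sleeve, nut below 0.02 m/s and x of small_ball in the frame of ball_block between -0.008 and 0.008 m and y of small_ball in the frame of ball_block between -0.053 and -0.037 m and z of small_ball in the frame of ball_block between 0.0316 and 0.0416 m and x of wide_sleeve in the frame of sleeve_tray between -0.057 and 0.057 m and y of wide_sleeve in the frame of sleeve_tray between -0.097 and 0.097 m and z of wide_sleeve in the frame of sleeve_tray between -0.002 and 0.012 m and angle between each of wide_sleeve, narrow_sleeve, nut, oil_bottle, grease_tin's own z axis and vertical below 0.2 rad and x of narrow_sleeve in the frame of sleeve_tray between -0.057 and 0.057 m and y of narrow_sleeve in the frame of sleeve_tray between -0.097 and 0.097 m and z of narrow_sleeve in the frame of sleeve_tray between -0.002 and 0.012 m and x of nut in the frame of nut_tray between -0.057 and 0.057 m and y of nut in the frame of nut_tray between -0.097 and 0.097 m and z of nut in the frame of nut_tray between -0.002 and 0.012 m and distance of each of oil_bottle, grease_tin from where it was at the start of the episode below 0.03 m); the robot touches nothing.
It fails at once if the oil bottle or the grease tin is shifted by more than 30 mm or knocked over (distance of any of oil_bottle, grease_tin from where it was at the start of the episode above 0.03 m or angle between any of oil_bottle, grease_tin's own z axis and vertical above 0.5 rad).
It also fails if it takes over 122 s, if anything falls off the work surface, if the arm or the gripper's body presses on something with over 40 N, if the wrist force passes 120 N, or if a joint passes its speed limit or range.

### The arm

A 6-joint arm with a two-finger parallel gripper is mounted at the origin on the work surface. World frame = base frame: x ahead of the robot, y to its left, z up, the work surface at z = 0. Lengths are in m, angles in rad, forces in N, time in s.
With the tool pointing down it reaches from about 0.425 to 0.95 m from the base axis. Payload 3.5 kg.
Tool frame: the origin (TCP) lies midway between the tips of the shut fingers; the grasp point (between the pads) lies 19 mm behind it; z points along the fingers, y is the line along which they close (so a half turn about z gives the same grasp; the last joint's range is limited). The gripper opens to 85 mm and grips with 20 to 120 N. Pads are 22 mm wide; open, the fingers measure 114 mm over their backs; the gripper's body (76 mm by 85 mm) begins 54 mm behind the grasp point. The pads swing forward as they close: fully open they stand 13 mm farther back than shut.
Start: joints at [-1.319, 0.286, 1.577, -0, 1.279, -0.15], TCP at [0.264, -0.621, 0.231] pointing down, gripper open.
Joint ranges: [-2.77, 2.77], [-0.9, 2.22], [0.21, 2.48], [-1.53, 4.67], [0.24, 2.81], [-2.84, 2.84]. Speed limits (rad/s): [2.79, 2.79, 3.14, 3.14, 3.14, 3.14].

### API

Orientations are given as [roll, pitch, yaw] about the fixed x, y, z axes, in that order (R = Rz(yaw) Ry(pitch) Rx(roll)).
In Python, from rig import arm gives the robot as it stands.
- The arm moves only by the tool arm_command, never from a script. Its argument "rows" is a list of rows, each an object of numbers: "tx", "ty", "tz": the shift along the tool's x, y, z in cm; "rx", "ry", "rz": the turn, a rotation vector about the tool's x, y, z in degrees; "gripper": the opening, from 0 (shut) to 1 (fully open). A call has 1 to 5 rows; each row is the pose to reach, as a shift and turn from the pose commanded when the call began, along the tool's axes at that moment; what a row does not reach only later rows make up. A row lasts 1/12 s, in which the tool goes at most 41.7 mm and 7.16 degrees, less where a joint would pass 70% of its speed; a pose out of reach is approached as far as the arm can. A call with a gripper value outside its range is refused whole. The fingers move at their own pace and stop on an object; "squeeze" is the grip in N (left out, the last holds). Time passes only in rows, so rows that repeat a pose let the fingers close. It gives the time, the measured TCP pose, the force, the opening and the grip force at its end, in the units of the state.
- arm.observe(): the state, without advancing time (a new reading comes with each control period).
- arm.get_image(name): name is "scene" or "top" or "wrist"; returns the picture (400x640x3 uint8, red, green, blue); there is no depth.
- arm.camera_model(name): a dict with "camera_matrix" (3x3 intrinsics, pixels), "cam_to_world" (4x4, takes a point from camera to world coordinates). Camera axes: x right, y down, z forward; pixel columns grow to the right and rows downward; lengths in m; the calibration is good to about 2 mm. A picture is of the moment at which its call begins: read the wrist's pose just before it. camera_model takes no time and is no camera call; for the wrist camera it gives the pose at the moment of the call.
- arm.job_done(): hands the job in; it is judged then, once.
The state is a dict: "t": time; "joint_pos": joint angles; "qd": joint speeds; "tau": joint torques, N m; "position": TCP position; "tool_rot": TCP orientation; "ft_force": force on the tool from outside, world axes, zero at the start; "torque": the same for the moment, N m; "opening": finger opening in m; "finger_force": force on a finger pad.
Only numpy, scipy, OpenCV 4.12 (cv2) and the standard library are available. Lean on these libraries where they do the work, as an engineer would, in place of code of your own. Each camera call takes 0.05 s, during which the arm holds its last target. There are 200 camera calls.

## Working session

There is one attempt and no reset: what is moved stays moved. The work goes in short steps, Python scripts to look and compute and a tool call to move; the robot and the scene stay as the last step left them, time stands still between calls to the robot, and variables do not carry over. Pictures are saved under pics/ and viewed, at most 14 in all, crops included, and the job is handed in when it is done.

Besides the shell and the picture viewer there is one more tool, called as a command line: name --argument value ..., lists and objects as JSON in quotes. arm_command: Moves the arm, as the interface text tells. Its arguments: {"type":"object","properties":{"rows":{"type":"array"},"squeeze":{"type":"number"}},"required":["rows"]}

```bash
ls; mkdir -p pics
python3 - <<'E'
from rig import arm
import cv2
for n in("scene","top"):
    cv2.imwrite(f"pics/{n}0.png",arm.get_image(n)[:,:,::-1]); m=arm.camera_model(n); print(m["camera_matrix"],m["cam_to_world"])
print(arm.observe())
E
```

```text
pics
[[492.94811474   0.         318.28874033]
 [  0.         492.94811474 199.04009344]
 [  0.           0.           1.        ]] [[ 0.0339963   0.80854979 -0.58744488  1.15759599]
 [ 0.99936777 -0.03362303  0.01155669 -0.03064107]
 [-0.01040752 -0.58746636 -0.80918166  0.922911  ]
 [ 0.          0.          0.          1.        ]]
[[488.10874353   0.         316.81679645]
 [  0.         488.10874353 199.17647793]
 [  0.           0.           1.        ]] [[ 0.0253046  -0.98760597  0.15490036  0.35510981]
 [-0.99967251 -0.02440742  0.00769139 -0.01215627]
 [-0.00381534 -0.15504426 -0.98790016  1.23238337]
 [ 0.          0.          0.          1.        ]]
{'t': 0.1, 'joint_pos': array([-1.31904097e+00,  2.87127599e-01,  1.57803904e+00,  8.67935198e-06,
        1.27866602e+00, -1.50012626e-01]), 'qd': array([-8.08915725e-04, -2.48823895e-03, -1.53432618e-03, -6.59653859e-06,
       -8.14261063e-04,  1.80421608e-03]), 'tau': array([ 2.15540749e-03, -4.07293904e+01, -2.93697846e+01, -7.79761467e-05,
        3.43013693e-03, -1.49140067e-05]), 'position': array([ 0.263823  , -0.62064086,  0.23004728]), 'tool_rot': array([-3.13937904e+00, -3.42982914e-04,  4.01765094e-01]), 'ft_force': array([ 0.54028676,  0.02996717, -0.48882089]), 'torque': array([-0.01132939,  0.00225969, -0.01060814]), 'finger_force': 0.0, 'opening': 0.08500667418510054}
```

View pics/top0.png

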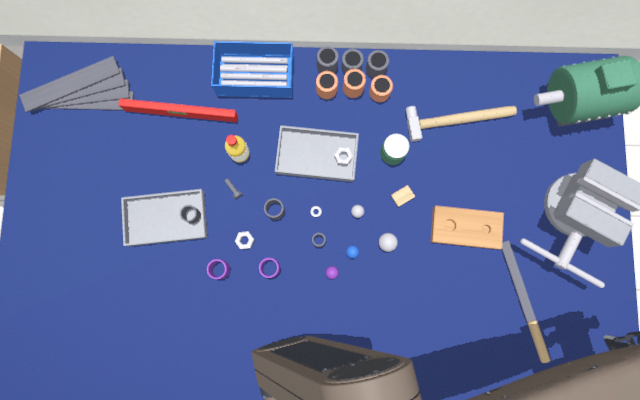

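View pics/scene0.png

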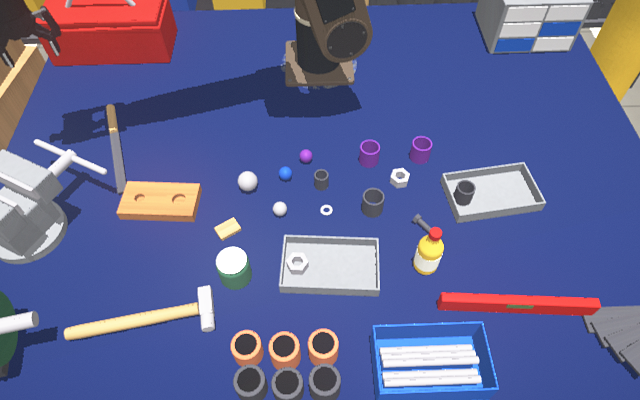

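Top view: large ball (388,242), small steel ball (358,211), wide sleeve (274,209), narrow sleeve (319,240) and loose nut (244,240). The sleeve tray is at (163,218), the nut tray at (317,153) and the block at (468,228).
Things that could be mistaken: blue ball (352,252), purple ball (332,272), purple sleeves (217,269) and (269,268), washer (316,211), and the fixed samples (191,214) and (343,156). I'll check the choice in one close crop.

```bash
cat > h.py <<'E'
from rig import arm
import cv2, numpy as np
def world(cam,px,z):
    K,T=cam["camera_matrix"],cam["cam_to_world"]
    d=T[:3,:3]@np.linalg.solve(K,[px[0],px[1],1.]); o=T[:3,3]
    return o+d*(z-o[2])/d[2]
def pix(cam,p):
    T=np.linalg.inv(cam["cam_to_world"]); q=cam["camera_matrix"]@(T[:3,:3]@np.asarray(p,float)+T[:3,3]); return q[:2]/q[2]
E
python3 - <<'E'
from h import *
i=cv2.imread("pics/top0.png")
cv2.imwrite("pics/c1.png",cv2.resize(i[100:285,180:420],None,fx=3.3,fy=3.2,interpolation=cv2.INTER_CUBIC))
a=cv2.resize(i[180:255,115:215],None,fx=4,fy=4,interpolation=cv2.INTER_CUBIC);b=cv2.resize(i[190:265,420:520],None,fx=4,fy=4,interpolation=cv2.INTER_CUBIC)
c=cv2.resize(i[115:190,265:365],None,fx=4,fy=4,interpolation=cv2.INTER_CUBIC)
cv2.imwrite("pics/c2.png",np.vstack([np.hstack([a,b]),np.hstack([c,c*0])]))
E
```

```text
(no output)
```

View pics/c1.png

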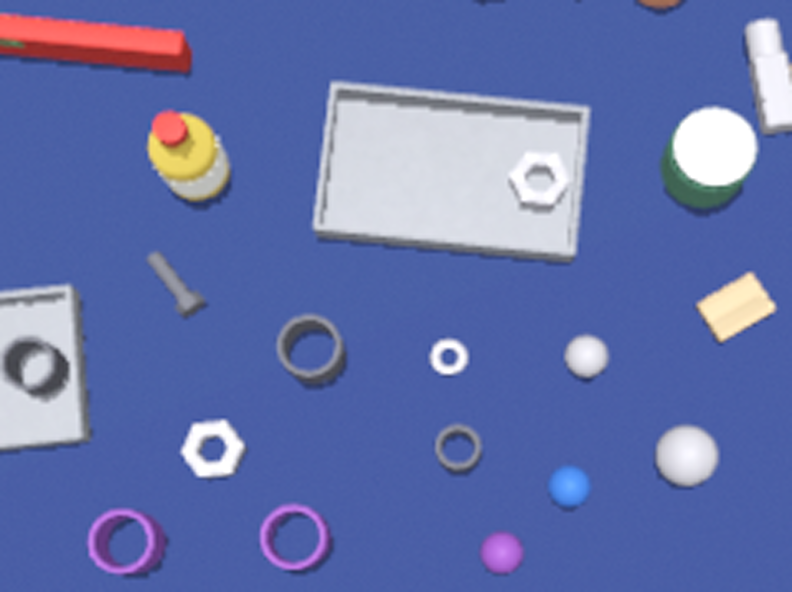

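View pics/c2.png

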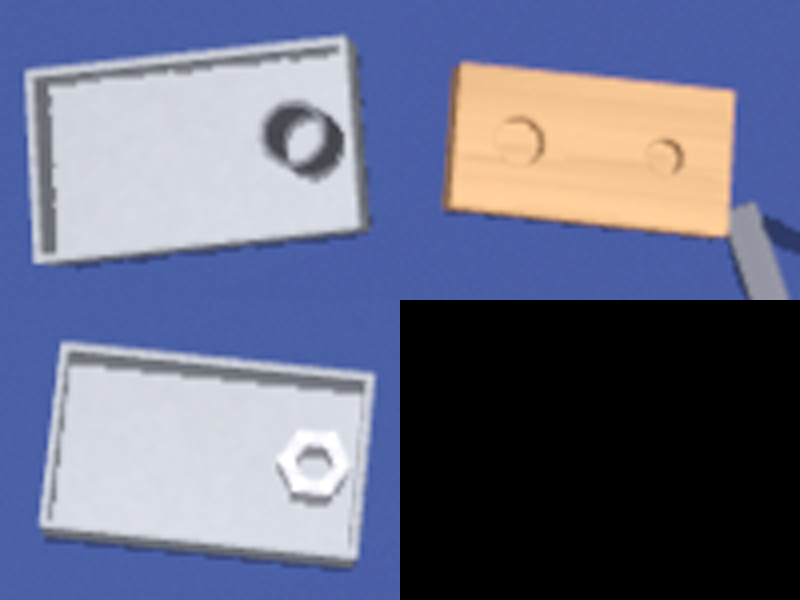

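The crops confirm the choice: grey balls at crop (687,456) and (587,356), dark sleeves (309,345) and (458,446), bright nut (213,448). The purple and blue look-alikes and the washer are clearly different. Next I compute positions.

Run:
```python
from h import *
np.set_printoptions(precision=4,suppress=True)
m=arm.camera_model("top")
f=lambda u,v:((u+.5)/3.3-.5+180,(v+.5)/3.2-.5+100)
for n,u,v,z in(("large",687,456,.023),("small",587,356,.016),("wide",309,345,.05),("narrow",458,446,.04),("nut",213,448,.022),("purpleball",502,552,.016),("blue",569,486,.016),("p1",122,540,.05),("p2",295,537,.05),("bottlecap",169,127,.13),("tin",714,146,.07),("washer",449,356,.005)):
    print(n,world(m,f(u,v),z)[:2])
def corners(n,c,ox,oy,z):
    p=np.array([world(m,((u+.5)/4-.5+ox,(v+.5)/4-.5+oy),z)[:2] for u,v in c])
    e=[np.linalg.norm(p[i]-p[(i+1)%4]) for i in range(4)]; y=(p[0]+p[3]-p[1]-p[2])/2
    print(n,p.mean(0),"sides",np.array(e),"yaw",np.degrees(np.arctan2(-y[0],y[1])))
corners("nuttray",[(64,43),(375,74),(357,262),(41,229)],265,115,.03)
corners("slvtray",[(26,72),(347,38),(369,230),(36,263)],115,180,.03)
corners("block",[(60,62),(335,91),(329,236),(48,208)],420,190,.025)
for u,v in((120,141),(264,157)): print("dimple",world(m,((u+.5)/4-.5+420,(v+.5)/4-.5+190),.025)[:2])
s=arm.camera_model("scene")
w=arm.camera_model("wrist"); print(w["camera_matrix"],w["cam_to_world"])
```

```text
large [ 0.4415 -0.181 ]
small [ 0.5185 -0.1057]
wide [0.5173 0.103 ]
narrow [ 0.4437 -0.0093]
nut [0.4389 0.1747]
purpleball [ 0.3647 -0.0441]
blue [ 0.4166 -0.0934]
p1 [0.3664 0.2332]
p2 [0.3718 0.1075]
bottlecap [0.6642 0.2004]
tin [ 0.6759 -0.1938]
washer [ 0.5174 -0.0006]
nuttray [0.6634 0.    ] sides [0.1994 0.1226 0.1996 0.122 ] yaw -4.591665584942765
slvtray [0.4891 0.3771] sides [0.2011 0.1215 0.2053 0.1198] yaw 7.3359330351256
block [ 0.4843 -0.3788] sides [0.1713 0.0904 0.173  0.0916] yaw -4.481725117300147
dimple [ 0.4881 -0.3338]
dimple [ 0.4803 -0.4226]
[[342.2823   0.     315.9474]
 [  0.     342.2823 197.4128]
 [  0.       0.       1.    ]] [[ 0.3917 -0.8741 -0.2872  0.3372]
 [-0.9201 -0.373  -0.1198 -0.5911]
 [-0.0024  0.3112 -0.9503  0.3722]
 [ 0.      0.      0.      1.    ]]
```

arm_command --rows '[{"tx":14,"ty":-14,"rz":23},{"tx":14,"ty":-14,"rz":23},{"tx":14,"ty":-14,"rz":23},{"tx":14,"ty":-14,"rz":23},{"tx":14,"ty":-14,"rz":23}]'

```text
$.rows[0]: bad value
```

arm_command --rows '[{"tx":5,"ty":-13,"gripper":0.85},{"tx":5,"ty":-13},{"tx":5,"ty":-13},{"tx":5,"ty":-13},{"tx":5,"ty":-13}]'

```text
$.rows[0]: bad value
```

arm_command --rows '[{"tx":14,"ty":-14,"tz":0,"rx":0,"ry":0,"rz":23,"gripper":0.85},{"tx":14,"ty":-14,"tz":0,"rx":0,"ry":0,"rz":23,"gripper":0.85},{"tx":14,"ty":-14,"tz":0,"rx":0,"ry":0,"rz":23,"gripper":0.85},{"tx":14,"ty":-14,"tz":0,"rx":0,"ry":0,"rz":23,"gripper":0.85},{"tx":14,"ty":-14,"tz":0,"rx":0,"ry":0,"rz":23,"gripper":0.85}]' --squeeze 40

```text
t: 0.52
position: [0.3386, -0.4345, 0.2305]
tool_rot: [-3.139, 0.0, -0.0]
ft_force: [1.0, 0.6, 0.1]
opening: 0.0726
finger_force: 0.0
```

arm_command --rows '[{"tx":5,"ty":-13,"tz":4,"rx":0,"ry":0,"rz":0,"gripper":0.85},{"tx":5,"ty":-13,"tz":4,"rx":0,"ry":0,"rz":0,"gripper":0.85},{"tx":5,"ty":-13,"tz":4,"rx":0,"ry":0,"rz":0,"gripper":0.85},{"tx":5,"ty":-13,"tz":4,"rx":0,"ry":0,"rz":0,"gripper":0.85}]'

```text
t: 0.85
position: [0.388, -0.3029, 0.189]
tool_rot: [-3.137, 0.002, 0.003]
ft_force: [-0.1, 0.6, -0.2]
opening: 0.0726
finger_force: 0.0
```

arm_command --rows '[{"tx":5.3,"ty":-12.4,"tz":4,"rx":0,"ry":0,"rz":0,"gripper":0.85},{"tx":5.3,"ty":-12.4,"tz":4,"rx":0,"ry":0,"rz":0,"gripper":0.85},{"tx":5.3,"ty":-12.4,"tz":4,"rx":0,"ry":0,"rz":0,"gripper":0.85},{"tx":5.3,"ty":-12.4,"tz":4,"rx":0,"ry":0,"rz":0,"gripper":0.85},{"tx":5.3,"ty":-12.4,"tz":4,"rx":0,"ry":0,"rz":0,"gripper":0.85}]'

```text
t: 1.27
position: [0.4404, -0.1797, 0.1491]
tool_rot: [-3.138, 0.003, 0.005]
ft_force: [0.7, 0.5, 0.2]
opening: 0.0727
finger_force: 0.0
```

```bash
cat > look.py <<'E'
import sys
from h import *
np.set_printoptions(precision=4,suppress=True)
# args: name, then x,y,z expected points: marks them in the picture
o=arm.observe(); w=arm.camera_model("wrist"); i=arm.get_image("wrist")[:,:,::-1].copy()
cv2.imwrite(f"pics/{sys.argv[1]}raw.png",i)
print(o["position"],o["tool_rot"],o["opening"])
for a in sys.argv[2:]:
    p=[float(v) for v in a.split(",")]; q=pix(w,p); print(p,q); cv2.drawMarker(i,tuple(int(round(v)) for v in q),(0,0,255),cv2.MARKER_CROSS,9,1)
cv2.imwrite(f"pics/{sys.argv[1]}.png",i); np.save(f"pics/{sys.argv[1]}.npy",w["cam_to_world"])
E
python3 look.py w1 .4415,-.181,.023 .5185,-.1057,.016 .4437,-.0093,.04 .4878,-.3339,.025 .4808,-.4237,.025
```

```text
[ 0.4404 -0.1797  0.1491] [-3.1384  0.0034  0.0051] 0.07273607844711587
[0.4415, -0.181, 0.023] [316.2643 186.0335]
[0.5185, -0.1057, 0.016] [218.4287  86.1703]
[0.4437, -0.0093, 0.04] [ 92.4873 188.0923]
[0.4878, -0.3339, 0.025] [516.0021 130.1413]
[0.4808, -0.4237, 0.025] [630.5872 140.0274]
```

View pics/w1.png

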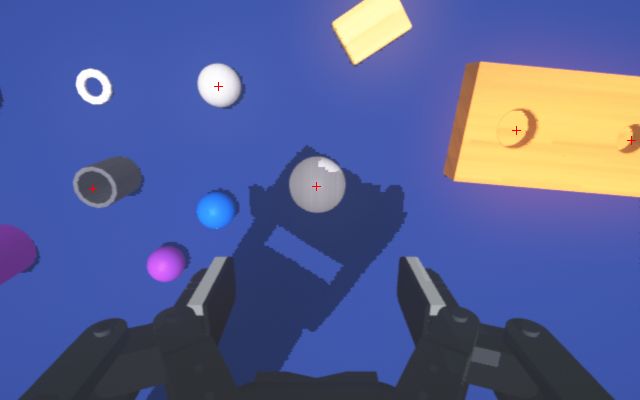

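The wrist view puts the marks within about 2 px of the large ball (317,184), small ball (219,86) and both dimples (516,129) and (630,140). So the estimates hold. I'll take the large ball.

arm_command --rows '[{"tx":0.1,"ty":0.1,"tz":6,"rx":0,"ry":0,"rz":0,"gripper":0.85},{"tx":0.1,"ty":0.1,"tz":9,"rx":0,"ry":0,"rz":0,"gripper":0.85},{"tx":0.1,"ty":0.1,"tz":12,"rx":0,"ry":0,"rz":0,"gripper":0.85},{"tx":0.1,"ty":0.1,"tz":14,"rx":0,"ry":0,"rz":0,"gripper":0.85},{"tx":0.1,"ty":0.1,"tz":14,"rx":0,"ry":0,"rz":0,"gripper":0.85}]'

```text
t: 1.73
position: [0.4382, -0.1836, 0.0068]
tool_rot: [-3.136, 0.008, -0.001]
ft_force: [-0.6, 0.2, -0.8]
opening: 0.0725
finger_force: 0.0
```

arm_command --rows '[{"tx":0,"ty":0,"tz":0,"rx":0,"ry":0,"rz":0,"gripper":0.4},{"tx":0,"ty":0,"tz":0,"rx":0,"ry":0,"rz":0,"gripper":0.4},{"tx":0,"ty":0,"tz":0,"rx":0,"ry":0,"rz":0,"gripper":0.4},{"tx":0,"ty":0,"tz":0,"rx":0,"ry":0,"rz":0,"gripper":0.4},{"tx":0,"ty":0,"tz":0,"rx":0,"ry":0,"rz":0,"gripper":0.4}]'

```text
t: 2.15
position: [0.4438, -0.1864, 0.0136]
tool_rot: [3.137, -0.004, 0.001]
ft_force: [-0.3, -2.4, 4.2]
opening: 0.0436
finger_force: 41.3
```

arm_command --rows '[{"tx":0,"ty":0,"tz":-3,"rx":0,"ry":0,"rz":0,"gripper":0.4},{"tx":0,"ty":0,"tz":-6,"rx":0,"ry":0,"rz":0,"gripper":0.4},{"tx":0,"ty":0,"tz":-8,"rx":0,"ry":0,"rz":0,"gripper":0.4},{"tx":0,"ty":0,"tz":-8,"rx":0,"ry":0,"rz":0,"gripper":0.4},{"tx":0,"ty":0,"tz":-8,"rx":0,"ry":0,"rz":0,"gripper":0.4}]'

```text
t: 2.57
position: [0.4424, -0.1847, 0.0921]
tool_rot: [3.14, -0.002, 0.001]
ft_force: [-0.6, 0.5, -2.8]
opening: 0.0438
finger_force: 42.8
```

```bash
python3 look.py w2; python3 -c "
from h import *
cv2.imwrite('pics/w2c.png',cv2.imread('pics/w2.png')[150:,120:520]); print(arm.observe())"
```

```text
[ 0.4424 -0.1847  0.0921] [ 3.1404 -0.002   0.0006] 0.04375003425415082
{'t': 2.6167, 'joint_pos': array([-6.07692643e-01,  2.06107481e-02,  2.15723440e+00,  1.00870388e-04,
        9.65201484e-01,  9.62563665e-01]), 'qd': array([-0.00247879,  0.02908879,  0.02671929, -0.00155953,  0.00381625,
        0.00012284]), 'tau': array([-2.41355767e-02, -2.84307611e+01, -2.75971001e+01,  1.73769666e-03,
       -6.48567430e-02, -1.50303895e-04]), 'position': array([ 0.44120435, -0.18392424,  0.09040631]), 'tool_rot': array([-3.14069383e+00,  1.14588169e-03,  4.83053301e-04]), 'ft_force': array([ 0.34415942, -0.11784329, -3.45368676]), 'torque': array([ 0.02266785, -0.0600382 , -0.03398915]), 'finger_force': 42.83342242240906, 'opening': 0.0435198525106314}
```

View pics/w2c.png

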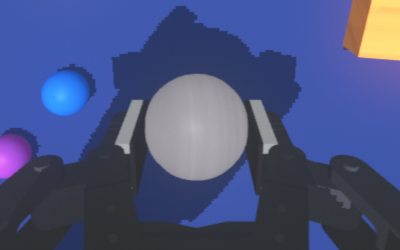

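The ball is held, centred at full-frame pixel (316,277) with a radius of about 52 px. I'll find its offset from the TCP and the shift to the dimple.

```bash
cat > held.py <<'E'
import sys
from h import *
np.set_printoptions(precision=4,suppress=True)
u,v,r,R,tx,ty=map(float,sys.argv[1:7])   # image centre, radius px, real radius, goal
w=arm.camera_model("wrist"); T=w["cam_to_world"]; f=w["camera_matrix"][0,0]
Z=f*R/r; c=T[:3,:3]@(np.linalg.solve(w["camera_matrix"],[u,v,1])*Z)+T[:3,3]
o=arm.observe(); p=o["position"]; yaw=o["tool_rot"][2]
print("tcp",p,"held-tcp",c-p); d=np.array([tx,ty])-c[:2]
print("world shift cm",d*100)
E
python3 held.py 316 277 52 .023 .4878 -.3339
python3 -c "
from h import *
p=arm.observe()['position']; w=arm.camera_model('wrist'); print(pix(w,p),pix(w,p+[0,0,.013]))"
```

```text
tcp [ 0.4412 -0.1839  0.0904] held-tcp [-0.0009 -0.0015  0.0092]
world shift cm [  4.7543 -14.8461]
[312.78261241 264.70025279] [312.47586584 279.76850658]
```

arm_command --rows '[{"tx":4.8,"ty":14.9,"tz":0,"rx":0,"ry":0,"rz":0,"gripper":0.4},{"tx":4.8,"ty":14.9,"tz":0,"rx":0,"ry":0,"rz":0,"gripper":0.4},{"tx":4.8,"ty":14.9,"tz":0,"rx":0,"ry":0,"rz":0,"gripper":0.4},{"tx":4.8,"ty":14.9,"tz":0,"rx":0,"ry":0,"rz":0,"gripper":0.4},{"tx":4.8,"ty":14.9,"tz":0,"rx":0,"ry":0,"rz":0,"gripper":0.4}]'

```text
t: 3.03
position: [0.4905, -0.3386, 0.0892]
tool_rot: [3.14, -0.0, -0.003]
ft_force: [-1.1, 0.2, -2.8]
opening: 0.0438
finger_force: 42.8
```

arm_command --rows '[{"tx":0,"ty":0,"tz":2,"rx":0,"ry":0,"rz":0,"gripper":0.4},{"tx":0,"ty":0,"tz":4,"rx":0,"ry":0,"rz":0,"gripper":0.4},{"tx":0,"ty":0,"tz":5,"rx":0,"ry":0,"rz":0,"gripper":0.4},{"tx":0,"ty":0,"tz":5,"rx":0,"ry":0,"rz":0,"gripper":0.4},{"tx":0,"ty":0,"tz":5,"rx":0,"ry":0,"rz":0,"gripper":0.4}]'

```text
t: 3.45
position: [0.489, -0.3322, 0.0395]
tool_rot: [-3.139, 0.003, 0.001]
ft_force: [-0.4, -1.1, -3.3]
opening: 0.044
finger_force: 42.8
```

arm_command --rows '[{"tx":0,"ty":0,"tz":0,"rx":0,"ry":0,"rz":0,"gripper":0.4},{"tx":0,"ty":0,"tz":0,"rx":0,"ry":0,"rz":0,"gripper":0.4}]'

```text
t: 3.62
position: [0.4905, -0.3337, 0.0422]
tool_rot: [3.141, -0.001, 0.001]
ft_force: [-0.4, -0.0, -3.2]
opening: 0.0439
finger_force: 42.8
```

arm_command --rows '[{"tx":-0.1,"ty":0,"tz":0.5,"rx":0,"ry":0,"rz":0,"gripper":0.4},{"tx":-0.1,"ty":0,"tz":0.9,"rx":0,"ry":0,"rz":0,"gripper":0.4},{"tx":-0.1,"ty":0,"tz":0.9,"rx":0,"ry":0,"rz":0,"gripper":0.4},{"tx":-0.1,"ty":0,"tz":0.9,"rx":0,"ry":0,"rz":0,"gripper":0.4}]'

```text
t: 3.95
position: [0.4893, -0.3338, 0.033]
tool_rot: [3.141, -0.0, 0.0]
ft_force: [-0.4, 0.6, 0.8]
opening: 0.0439
finger_force: 43.2
```

```bash
python3 look.py w3 .4878,-.3339,.0425; python3 -c "
from h import *
cv2.imwrite('pics/w3c.png',cv2.imread('pics/w3.png')[150:,120:520]); print(arm.observe()['ft_force'])"
```

```text
[ 0.4893 -0.3338  0.033 ] [ 3.1412 -0.0004  0.0003] 0.04390871285902257
[0.4878, -0.3339, 0.0425] [312.8672 278.383 ]
[-0.86099747  0.50307285  1.53114721]
```

View pics/w3c.png

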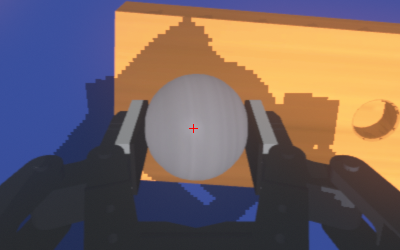

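The ball shows at crop (196,127) with the expected mark at (193,128). The force went from -3.2 to +1.5 N, so the rim carries it. Next I release, rise and look.

arm_command --rows '[{"tx":0,"ty":0,"tz":0,"rx":0,"ry":0,"rz":0,"gripper":0.6},{"tx":0,"ty":0,"tz":0,"rx":0,"ry":0,"rz":0,"gripper":0.75},{"tx":0,"ty":0,"tz":0,"rx":0,"ry":0,"rz":0,"gripper":0.85},{"tx":0,"ty":0,"tz":0,"rx":0,"ry":0,"rz":0,"gripper":0.85}]'

```text
t: 4.33
position: [0.4893, -0.3337, 0.0325]
tool_rot: [3.141, -0.0, 0.0]
ft_force: [0.5, -0.2, -0.1]
opening: 0.073
finger_force: 0.0
```

arm_command --rows '[{"tx":0,"ty":0,"tz":-3,"rx":0,"ry":0,"rz":0,"gripper":0.85},{"tx":0,"ty":0,"tz":-7,"rx":0,"ry":0,"rz":0,"gripper":0.85},{"tx":0,"ty":0,"tz":-10,"rx":0,"ry":0,"rz":0,"gripper":0.85},{"tx":0,"ty":0,"tz":-10,"rx":0,"ry":0,"rz":0,"gripper":0.85},{"tx":0,"ty":0,"tz":-10,"rx":0,"ry":0,"rz":0,"gripper":0.85}]'

```text
t: 4.75
position: [0.4905, -0.3349, 0.1354]
tool_rot: [3.137, -0.004, 0.0]
ft_force: [-0.3, 0.2, -0.4]
opening: 0.0726
finger_force: 0.0
```

```bash
python3 look.py w4 .4878,-.3339,.0425
python3 - <<'E'
from h import *
g=cv2.cvtColor(cv2.imread("pics/w4raw.png"),cv2.COLOR_BGR2HSV); w=arm.camera_model("wrist")
m=((g[...,1]<60)&(g[...,2]>90)).astype(np.uint8); n,l,s,c=cv2.connectedComponentsWithStats(m)
for k in range(1,n):
    if s[k,4]>300: print(s[k],c[k],world(w,c[k],.0425))
E
```

```text
[ 0.4905 -0.3349  0.1354] [ 3.1373 -0.0044  0.0004] 0.07255152190317586
[0.4878, -0.3339, 0.0425] [312.0892 204.8249]
[ 621   80   19  109 1416] [631.86228814 136.55720339] [ 0.5362429  -0.54876725  0.0425    ]
[   0  135   44   41 1535] [ 19.58241042 155.10684039] [ 0.52313678 -0.13168138  0.0425    ]
[ 283  172   62   63 3048] [313.46489501 203.27296588] [ 0.48832733 -0.33348782  0.0425    ]
[ 467  227   40  101 2458] [485.65174939 278.50406835] [ 0.42675776 -0.4668862   0.0425    ]
[186 257  41  59 816] [205.32965686 285.7120098 ] [ 0.4201665  -0.24900332  0.0425    ]
[405 256  41  60 847] [426.31050767 285.11452184] [ 0.42083839 -0.4214757   0.0425    ]
[ 539  269  101   75 2345] [591.2750533  301.19275053] [ 0.4062861  -0.55395727  0.0425    ]
[472 347  29  19 375] [485.808      356.33066667] [ 0.35194449 -0.47863058  0.0425    ]
```

Large ball seated. Now the small one.

arm_command --rows '[{"tx":1.5,"ty":-12,"tz":0,"rx":0,"ry":0,"rz":0,"gripper":0.7},{"tx":1.5,"ty":-12,"tz":0,"rx":0,"ry":0,"rz":0,"gripper":0.7},{"tx":1.5,"ty":-12,"tz":0,"rx":0,"ry":0,"rz":0,"gripper":0.7}]'

```text
t: 5.05
position: [0.5024, -0.2115, 0.1297]
tool_rot: [-3.139, 0.004, -0.001]
ft_force: [-0.1, -0.4, 0.5]
opening: 0.0599
finger_force: 0.0
```

arm_command --rows '[{"tx":1.4,"ty":-10.8,"tz":0,"rx":0,"ry":0,"rz":0,"gripper":0.7},{"tx":1.4,"ty":-10.8,"tz":0,"rx":0,"ry":0,"rz":0,"gripper":0.7},{"tx":1.4,"ty":-10.8,"tz":0,"rx":0,"ry":0,"rz":0,"gripper":0.7},{"tx":1.4,"ty":-10.8,"tz":0,"rx":0,"ry":0,"rz":0,"gripper":0.7},{"tx":1.4,"ty":-10.8,"tz":0,"rx":0,"ry":0,"rz":0,"gripper":0.7}]'

```text
t: 5.47
position: [0.5168, -0.1038, 0.1302]
tool_rot: [-3.14, 0.004, 0.003]
ft_force: [-0.1, -0.9, 0.6]
opening: 0.0597
finger_force: 0.0
```

```bash
cat > blob.py <<'E'
import sys
from h import *
# args: z of centre, min area: bright grey blobs in the wrist picture -> world
np.set_printoptions(precision=4,suppress=True)
o=arm.observe(); w=arm.camera_model("wrist"); i=arm.get_image("wrist")[:,:,::-1]; cv2.imwrite("pics/last.png",i)
g=cv2.cvtColor(i,cv2.COLOR_BGR2HSV); print("tcp",o["position"],o["tool_rot"],o["ft_force"])
m=((g[...,1]<60)&(g[...,2]>90)).astype(np.uint8); n,l,s,c=cv2.connectedComponentsWithStats(m)
for k in range(1,n):
    if s[k,4]>300: print(s[k],c[k],world(w,c[k],float(sys.argv[1])))
E
python3 blob.py .016
```

```text
tcp [ 0.5168 -0.1038  0.1302] [-3.1404  0.0037  0.0035] [-0.1386 -0.9421  0.5837]
[    0     0   309    84 21641] [162.6437  35.1033] [ 0.628  -0.0002  0.016 ]
[  0 168  52  67 830] [ 29.5313 203.2096] [0.506  0.1221 0.016 ]
[173 169  34  32 643] [189.7263 184.5785] [ 0.522  -0.0068  0.016 ]
[ 297  168   41   41 1315] [317.3262 188.2624] [ 0.5195 -0.1062  0.016 ]
[ 588  209   52   62 2613] [617.2178 238.8083] [ 0.4774 -0.3522  0.016 ]
[   0  246   30   54 1182] [ 11.8071 272.1387] [0.4437 0.1534 0.016 ]
[175 247  42  57 536] [191.4179 271.5858] [0.445  0.0004 0.016 ]
[209 253  35  56 744] [225.5995 279.9933] [ 0.437 -0.028  0.016]
[389 253  35  56 735] [406.4694 280.1007] [ 0.4377 -0.183   0.016 ]
```

arm_command --rows '[{"tx":0.1,"ty":0.1,"tz":4,"rx":0,"ry":0,"rz":0,"gripper":0.7},{"tx":0.1,"ty":0.1,"tz":8,"rx":0,"ry":0,"rz":0,"gripper":0.7},{"tx":0.1,"ty":0.1,"tz":11,"rx":0,"ry":0,"rz":0,"gripper":0.7},{"tx":0.1,"ty":0.1,"tz":12.4,"rx":0,"ry":0,"rz":0,"gripper":0.7},{"tx":0.1,"ty":0.1,"tz":12.4,"rx":0,"ry":0,"rz":0,"gripper":0.7}]'

```text
t: 5.93
position: [0.5148, -0.1066, 0.0032]
tool_rot: [-3.138, 0.01, -0.002]
ft_force: [-1.1, 1.0, -0.1]
opening: 0.0599
finger_force: 0.0
```

arm_command --rows '[{"tx":0,"ty":0,"tz":0,"rx":0,"ry":0,"rz":0,"gripper":0.7},{"tx":0,"ty":0,"tz":0,"rx":0,"ry":0,"rz":0,"gripper":0.25},{"tx":0,"ty":0,"tz":0,"rx":0,"ry":0,"rz":0,"gripper":0.25},{"tx":0,"ty":0,"tz":0,"rx":0,"ry":0,"rz":0,"gripper":0.25},{"tx":0,"ty":0,"tz":0,"rx":0,"ry":0,"rz":0,"gripper":0.25}]'

```text
t: 6.35
position: [0.5206, -0.1075, 0.0103]
tool_rot: [3.139, -0.004, 0.001]
ft_force: [-0.5, -0.6, 3.0]
opening: 0.0293
finger_force: 39.3
```

arm_command --rows '[{"tx":0,"ty":0,"tz":0,"rx":0,"ry":0,"rz":0,"gripper":0.25},{"tx":0,"ty":0,"tz":-3,"rx":0,"ry":0,"rz":0,"gripper":0.25},{"tx":0,"ty":0,"tz":-6,"rx":0,"ry":0,"rz":0,"gripper":0.25},{"tx":0,"ty":0,"tz":-9,"rx":0,"ry":0,"rz":0,"gripper":0.25},{"tx":0,"ty":0,"tz":-9,"rx":0,"ry":0,"rz":0,"gripper":0.25}]'

```text
t: 6.77
position: [0.5228, -0.1078, 0.1048]
tool_rot: [3.137, -0.011, 0.001]
ft_force: [2.0, -0.8, 0.6]
opening: 0.0297
finger_force: 40.1
```

```bash
python3 blob.py .1; python3 -c "
from h import *
cv2.imwrite('pics/w5c.png',cv2.imread('pics/last.png')[150:,120:520])"
```

```text
tcp [ 0.5228 -0.1078  0.1048] [ 3.1374 -0.0109  0.0007] [ 2.0062 -0.8453  0.6189]
[    0     0   301    96 25065] [156.198   41.6377] [ 0.6188 -0.046   0.1   ]
[154 187  38  35 768] [172.888  204.2161] [ 0.551  -0.0442  0.1   ]
[  0 205  17  55 410] [  8.5634 234.1024] [0.5363 0.0342 0.1   ]
[ 606  231   34   65 1609] [625.4848 261.4655] [ 0.5219 -0.2587  0.1   ]
[ 282  238   68   72 3950] [315.8876 273.0476] [ 0.5157 -0.1092  0.1   ]
[256 248  24  53 663] [267.9427 272.7345] [ 0.5159 -0.0859  0.1   ]
[353 248  24  53 655] [364.0763 272.8412] [ 0.5158 -0.1327  0.1   ]
```

View pics/w5c.png

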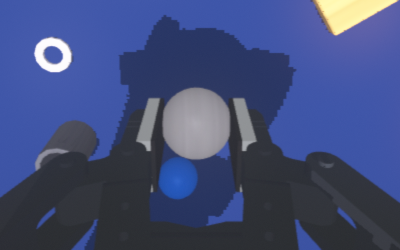

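The small ball is held at crop (196,123). It goes over the large ball (clear at 95 mm) to its dimple.

arm_command --rows '[{"tx":-2,"ty":16,"tz":0,"rx":0,"ry":0,"rz":0,"gripper":0.25},{"tx":-2,"ty":16,"tz":0,"rx":0,"ry":0,"rz":0,"gripper":0.25},{"tx":-2,"ty":16,"tz":0,"rx":0,"ry":0,"rz":0,"gripper":0.25},{"tx":-2,"ty":16,"tz":0,"rx":0,"ry":0,"rz":0,"gripper":0.25}]'

```text
t: 7.15
position: [0.4976, -0.2675, 0.0965]
tool_rot: [-3.14, 0.002, 0.001]
ft_force: [0.2, 0.0, -1.6]
opening: 0.0297
finger_force: 40.1
```

arm_command --rows '[{"tx":-1.8,"ty":15.7,"tz":0,"rx":0,"ry":0,"rz":0,"gripper":0.25},{"tx":-1.8,"ty":15.7,"tz":0,"rx":0,"ry":0,"rz":0,"gripper":0.25},{"tx":-1.8,"ty":15.7,"tz":0,"rx":0,"ry":0,"rz":0,"gripper":0.25},{"tx":-1.8,"ty":15.7,"tz":0,"rx":0,"ry":0,"rz":0,"gripper":0.25},{"tx":-1.8,"ty":15.7,"tz":0,"rx":0,"ry":0,"rz":0,"gripper":0.25}]'

```text
t: 7.57
position: [0.4791, -0.429, 0.0968]
tool_rot: [3.14, 0.001, -0.005]
ft_force: [-0.2, 1.5, -1.2]
opening: 0.0292
finger_force: 40.2
```

arm_command --rows '[{"tx":0,"ty":0,"tz":3,"rx":0,"ry":0,"rz":0,"gripper":0.25},{"tx":0,"ty":0,"tz":6,"rx":0,"ry":0,"rz":0,"gripper":0.25},{"tx":0,"ty":0,"tz":6,"rx":0,"ry":0,"rz":0,"gripper":0.25},{"tx":0,"ty":0,"tz":6,"rx":0,"ry":0,"rz":0,"gripper":0.25},{"tx":0,"ty":0,"tz":6,"rx":0,"ry":0,"rz":0,"gripper":0.25}]'

```text
t: 7.98
position: [0.4808, -0.4225, 0.0379]
tool_rot: [-3.14, 0.001, 0.001]
ft_force: [-0.7, 0.3, -0.2]
opening: 0.0297
finger_force: 42.0
```

arm_command --rows '[{"tx":0,"ty":0,"tz":0,"rx":0,"ry":0,"rz":0,"gripper":0.25},{"tx":0,"ty":0,"tz":0,"rx":0,"ry":0,"rz":0,"gripper":0.25}]'

```text
t: 8.15
position: [0.4817, -0.4237, 0.0398]
tool_rot: [3.14, -0.001, 0.001]
ft_force: [0.3, -0.5, -1.1]
opening: 0.0296
finger_force: 42.0
```

```bash
python3 look.py w6 .4812,-.4234,.0447; python3 -c "
from h import *
cv2.imwrite('pics/w6c.png',cv2.imread('pics/w6.png')[150:,120:520])"
```

```text
[ 0.4817 -0.4237  0.0398] [ 3.1403 -0.0011  0.0009] 0.0295780686487691
[0.4812, -0.4234, 0.0447] [312.0638 271.0855]
```

View pics/w6c.png

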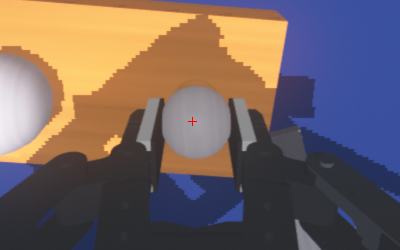

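arm_command --rows '[{"tx":0,"ty":-0.1,"tz":0.4,"rx":0,"ry":0,"rz":0,"gripper":0.25},{"tx":0,"ty":-0.1,"tz":0.8,"rx":0,"ry":0,"rz":0,"gripper":0.25},{"tx":0,"ty":-0.1,"tz":0.8,"rx":0,"ry":0,"rz":0,"gripper":0.25},{"tx":0,"ty":-0.1,"tz":0.8,"rx":0,"ry":0,"rz":0,"gripper":0.25}]'

```text
t: 8.53
position: [0.4809, -0.4223, 0.0299]
tool_rot: [-3.141, 0.001, 0.0]
ft_force: [-1.1, -0.7, -0.5]
opening: 0.0293
finger_force: 42.0
```

arm_command --rows '[{"tx":0,"ty":0,"tz":0,"rx":0,"ry":0,"rz":0,"gripper":0.25},{"tx":0,"ty":0,"tz":0,"rx":0,"ry":0,"rz":0,"gripper":0.4},{"tx":0,"ty":0,"tz":0,"rx":0,"ry":0,"rz":0,"gripper":0.55},{"tx":0,"ty":0,"tz":0,"rx":0,"ry":0,"rz":0,"gripper":0.6},{"tx":0,"ty":0,"tz":0,"rx":0,"ry":0,"rz":0,"gripper":0.6}]'

```text
t: 8.95
position: [0.4813, -0.4228, 0.0307]
tool_rot: [3.141, -0.0, 0.0]
ft_force: [0.0, -0.8, 0.2]
opening: 0.0513
finger_force: 0.0
```

arm_command --rows '[{"tx":0,"ty":0,"tz":-3,"rx":0,"ry":0,"rz":0,"gripper":0.6},{"tx":0,"ty":0,"tz":-7,"rx":0,"ry":0,"rz":0,"gripper":0.6},{"tx":0,"ty":0,"tz":-11,"rx":0,"ry":0,"rz":0,"gripper":0.6},{"tx":0,"ty":0,"tz":-11,"rx":0,"ry":0,"rz":0,"gripper":0.6},{"tx":0,"ty":0,"tz":-11,"rx":0,"ry":0,"rz":0,"gripper":0.6}]'

```text
t: 9.37
position: [0.4828, -0.4246, 0.145]
tool_rot: [3.135, -0.005, 0.0]
ft_force: [-0.2, -0.2, -0.6]
opening: 0.0513
finger_force: 0.0
```

```bash
python3 blob.py .037
```

```text
tcp [ 0.4828 -0.4246  0.145 ] [ 3.135  -0.0054  0.0004] [-0.1704 -0.2124 -0.6126]
[  402     0   238   383 35115] [572.1128 167.3199] [ 0.5046 -0.6191  0.037 ]
[ 160  160   65   61 3074] [192.1545 189.6701] [ 0.4873 -0.3324  0.037 ]
[ 294  177   40   40 1286] [313.4339 196.5428] [ 0.4817 -0.4248  0.037 ]
[ 359  216   51   90 1570] [383.6962 255.1904] [ 0.4316 -0.4819  0.037 ]
[223 251  32  55 725] [238.1421 277.1586] [ 0.4116 -0.3622  0.037 ]
[438 336  44  25 442] [463.0928 348.3484] [ 0.3384 -0.5592  0.037 ]
```

Both balls are seated. Next is the wide sleeve.

arm_command --rows '[{"tx":1,"ty":-18,"tz":0,"rx":0,"ry":0,"rz":0,"gripper":0.85},{"tx":1,"ty":-18,"tz":0,"rx":0,"ry":0,"rz":0,"gripper":0.85},{"tx":1,"ty":-18,"tz":0,"rx":0,"ry":0,"rz":0,"gripper":0.85},{"tx":1,"ty":-18,"tz":0,"rx":0,"ry":0,"rz":0,"gripper":0.85},{"tx":1,"ty":-18,"tz":0,"rx":0,"ry":0,"rz":0,"gripper":0.85}]'

```text
t: 9.83
position: [0.4891, -0.2368, 0.1372]
tool_rot: [-3.136, 0.005, 0.003]
ft_force: [0.8, 0.3, 0.4]
opening: 0.0727
finger_force: 0.0
```

arm_command --rows '[{"tx":1,"ty":-18,"tz":0,"rx":0,"ry":0,"rz":0,"gripper":0.85},{"tx":1,"ty":-18,"tz":0,"rx":0,"ry":0,"rz":0,"gripper":0.85},{"tx":1,"ty":-18,"tz":0,"rx":0,"ry":0,"rz":0,"gripper":0.85},{"tx":1,"ty":-18,"tz":0,"rx":0,"ry":0,"rz":0,"gripper":0.85},{"tx":1,"ty":-18,"tz":0,"rx":0,"ry":0,"rz":0,"gripper":0.85}]'

```text
t: 10.25
position: [0.4993, -0.0581, 0.1382]
tool_rot: [-3.139, 0.004, 0.004]
ft_force: [0.4, 0.4, -0.5]
opening: 0.0721
finger_force: 0.0
```

arm_command --rows '[{"tx":1.6,"ty":-16.6,"tz":0,"rx":0,"ry":0,"rz":0,"gripper":0.85},{"tx":1.6,"ty":-16.6,"tz":0,"rx":0,"ry":0,"rz":0,"gripper":0.85},{"tx":1.6,"ty":-16.6,"tz":0,"rx":0,"ry":0,"rz":0,"gripper":0.85},{"tx":1.6,"ty":-16.6,"tz":0,"rx":0,"ry":0,"rz":0,"gripper":0.85},{"tx":1.6,"ty":-16.6,"tz":0,"rx":0,"ry":0,"rz":0,"gripper":0.85}]'

```text
t: 10.67
position: [0.5158, 0.1091, 0.1387]
tool_rot: [-3.139, 0.003, 0.007]
ft_force: [-0.8, -0.1, -0.6]
opening: 0.0728
finger_force: 0.0
```

```bash
python3 look.py w7 .5173,.103,.05 .4437,-.0093,.04 .4389,.1747,.022 .4989,.3024,.049
```

```text
[0.5158 0.1091 0.1387] [-3.1393  0.0026  0.0066] 0.07278266441801244
[0.5173, 0.103, 0.05] [322.8485 200.4303]
[0.4437, -0.0093, 0.04] [460.6016 283.877 ]
[0.4389, 0.1747, 0.022] [237.8225 275.4642]
[0.4989, 0.3024, 0.049] [ 49.8564 221.6757]
```

View pics/w7.png

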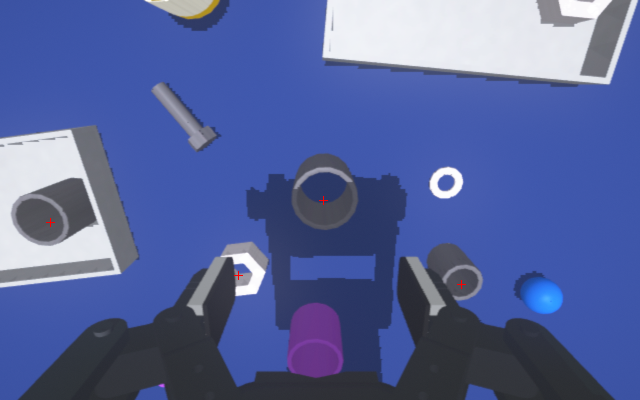

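Marks fit to about 3 px: wide sleeve rim centre (325,198), narrow (461,280), nut top (242,270), sample sleeve (45,219). Next I grasp the wide sleeve.

arm_command --rows '[{"tx":0,"ty":0.1,"tz":4,"rx":0,"ry":0,"rz":0,"gripper":0.85},{"tx":0,"ty":0.1,"tz":8,"rx":0,"ry":0,"rz":0,"gripper":0.85},{"tx":0,"ty":0.1,"tz":11,"rx":0,"ry":0,"rz":0,"gripper":0.85},{"tx":0,"ty":0.1,"tz":12.8,"rx":0,"ry":0,"rz":0,"gripper":0.85},{"tx":0,"ty":0.1,"tz":12.8,"rx":0,"ry":0,"rz":0,"gripper":0.85}]'

```text
t: 11.13
position: [0.5118, 0.1011, 0.0063]
tool_rot: [3.141, 0.013, -0.001]
ft_force: [-0.5, -0.9, 0.2]
opening: 0.0724
finger_force: 0.0
```

arm_command --rows '[{"tx":0,"ty":0,"tz":0,"rx":0,"ry":0,"rz":0,"gripper":0.85},{"tx":0,"ty":0,"tz":0,"rx":0,"ry":0,"rz":0,"gripper":0.45},{"tx":0,"ty":0,"tz":0,"rx":0,"ry":0,"rz":0,"gripper":0.45},{"tx":0,"ty":0,"tz":0,"rx":0,"ry":0,"rz":0,"gripper":0.45},{"tx":0,"ty":0,"tz":0,"rx":0,"ry":0,"rz":0,"gripper":0.45}]'

```text
t: 11.55
position: [0.5188, 0.1022, 0.0145]
tool_rot: [3.141, -0.005, 0.0]
ft_force: [-0.7, -1.8, 4.9]
opening: 0.0471
finger_force: 41.8
```

arm_command --rows '[{"tx":0,"ty":0,"tz":0,"rx":0,"ry":0,"rz":0,"gripper":0.45},{"tx":0,"ty":0,"tz":-3,"rx":0,"ry":0,"rz":0,"gripper":0.45},{"tx":0,"ty":0,"tz":-6,"rx":0,"ry":0,"rz":0,"gripper":0.45},{"tx":0,"ty":0,"tz":-9,"rx":0,"ry":0,"rz":0,"gripper":0.45},{"tx":0,"ty":0,"tz":-9,"rx":0,"ry":0,"rz":0,"gripper":0.45}]'

```text
t: 11.97
position: [0.5209, 0.1027, 0.1087]
tool_rot: [-3.141, -0.012, 0.001]
ft_force: [1.7, 1.0, -1.4]
opening: 0.0471
finger_force: 42.7
```

Run:
```python
import numpy as np
for n,c,y,l in(("slv",(.4891,.3780),7.3,[(-.025,.012),(.028,.048)]),("nut",(.6634,0),-4.6,[(0,.025)])):
    a=np.radians(y)
    for x,v in l: print(n,c[0]+x*np.cos(a)-v*np.sin(a),c[1]+x*np.sin(a)+v*np.cos(a))
```

```text
slv 0.46277786363203305 0.3867261180960466
slv 0.510773943179656 0.4291687422851592
nut 0.6654049731082214 0.02491947196140618
```

arm_command --rows '[{"tx":-2.7,"ty":-14,"tz":0,"rx":0,"ry":0,"rz":0,"gripper":0.45},{"tx":-2.7,"ty":-14,"tz":0,"rx":0,"ry":0,"rz":0,"gripper":0.45},{"tx":-2.7,"ty":-14,"tz":0,"rx":0,"ry":0,"rz":0,"gripper":0.45},{"tx":-2.7,"ty":-14,"tz":0,"rx":0,"ry":0,"rz":0,"gripper":0.45}]'

```text
t: 12.3
position: [0.4875, 0.2458, 0.1011]
tool_rot: [-3.14, 0.002, 0.002]
ft_force: [1.1, -0.1, -1.7]
opening: 0.0468
finger_force: 42.9
```

arm_command --rows '[{"tx":-2.7,"ty":-14.5,"tz":0,"rx":0,"ry":0,"rz":0,"gripper":0.45},{"tx":-2.7,"ty":-14.5,"tz":0,"rx":0,"ry":0,"rz":0,"gripper":0.45},{"tx":-2.7,"ty":-14.5,"tz":0,"rx":0,"ry":0,"rz":0,"gripper":0.45},{"tx":-2.7,"ty":-14.5,"tz":0,"rx":0,"ry":0,"rz":0,"gripper":0.45},{"tx":-2.7,"ty":-14.5,"tz":0,"rx":0,"ry":0,"rz":0,"gripper":0.45}]'

```text
t: 12.72
position: [0.4604, 0.3912, 0.101]
tool_rot: [-3.141, 0.002, 0.005]
ft_force: [0.6, -0.8, -3.1]
opening: 0.047
finger_force: 42.9
```

arm_command --rows '[{"tx":0,"ty":0,"tz":2,"rx":0,"ry":0,"rz":0,"gripper":0.45},{"tx":0,"ty":0,"tz":4,"rx":0,"ry":0,"rz":0,"gripper":0.45},{"tx":0,"ty":0,"tz":6,"rx":0,"ry":0,"rz":0,"gripper":0.45},{"tx":0,"ty":0,"tz":7,"rx":0,"ry":0,"rz":0,"gripper":0.45},{"tx":0,"ty":0,"tz":7,"rx":0,"ry":0,"rz":0,"gripper":0.45}]'

```text
t: 13.13
position: [0.46, 0.3852, 0.0281]
tool_rot: [3.137, 0.007, -0.0]
ft_force: [-0.4, -0.2, -3.2]
opening: 0.0471
finger_force: 42.8
```

```bash
python3 look.py w8 .4628,.3867,.07
```

```text
[0.46   0.3852 0.0281] [ 3.1373  0.0072 -0.    ] 0.04712031935074199
[0.4628, 0.3867, 0.07] [307.7684 318.2154]
```

View pics/w8.png

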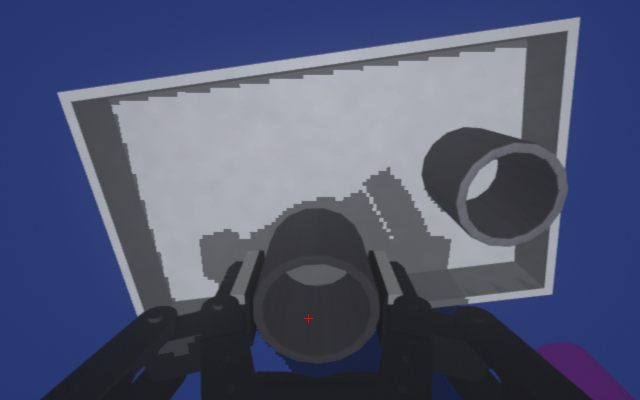

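The sleeve sits inside the tray outline at (316,300), the near wall is at row 300 and the sample at (510,190). I move 5 mm further from the near wall, then lower and release.

arm_command --rows '[{"tx":0.5,"ty":0,"tz":0,"rx":0,"ry":0,"rz":0,"gripper":0.45},{"tx":0.5,"ty":0,"tz":0.7,"rx":0,"ry":0,"rz":0,"gripper":0.45},{"tx":0.5,"ty":0,"tz":1.4,"rx":0,"ry":0,"rz":0,"gripper":0.45},{"tx":0.5,"ty":0,"tz":1.4,"rx":0,"ry":0,"rz":0,"gripper":0.45},{"tx":0.5,"ty":0,"tz":1.4,"rx":0,"ry":0,"rz":0,"gripper":0.45}]'

```text
t: 13.6
position: [0.4682, 0.3875, 0.0186]
tool_rot: [-3.141, -0.001, 0.0]
ft_force: [0.2, -0.5, -1.7]
opening: 0.0472
finger_force: 43.0
```

arm_command --rows '[{"tx":0,"ty":0,"tz":0.2,"rx":0,"ry":0,"rz":0,"gripper":0.45},{"tx":0,"ty":0,"tz":0.2,"rx":0,"ry":0,"rz":0,"gripper":0.45},{"tx":0,"ty":0,"tz":0.2,"rx":0,"ry":0,"rz":0,"gripper":0.45}]'

```text
t: 13.85
position: [0.4682, 0.3876, 0.0185]
tool_rot: [3.141, -0.0, 0.001]
ft_force: [-3.7, -3.4, 7.1]
opening: 0.0471
finger_force: 43.7
```

arm_command --rows '[{"tx":0,"ty":0,"tz":0,"rx":0,"ry":0,"rz":0,"gripper":0.6},{"tx":0,"ty":0,"tz":0,"rx":0,"ry":0,"rz":0,"gripper":0.7},{"tx":0,"ty":0,"tz":0,"rx":0,"ry":0,"rz":0,"gripper":0.7},{"tx":0,"ty":0,"tz":0,"rx":0,"ry":0,"rz":0,"gripper":0.7}]'

```text
t: 14.18
position: [0.4677, 0.3875, 0.0162]
tool_rot: [-3.142, 0.0, 0.0]
ft_force: [0.1, -0.3, -0.4]
opening: 0.0594
finger_force: 0.0
```

arm_command --rows '[{"tx":0,"ty":0,"tz":-3,"rx":0,"ry":0,"rz":0,"gripper":0.7},{"tx":0,"ty":0,"tz":-7,"rx":0,"ry":0,"rz":0,"gripper":0.7},{"tx":0,"ty":0,"tz":-11,"rx":0,"ry":0,"rz":0,"gripper":0.7},{"tx":0,"ty":0,"tz":-13,"rx":0,"ry":0,"rz":0,"gripper":0.7},{"tx":0,"ty":0,"tz":-13,"rx":0,"ry":0,"rz":0,"gripper":0.7}]'

```text
t: 14.6
position: [0.4712, 0.3896, 0.1536]
tool_rot: [-3.135, -0.011, 0.001]
ft_force: [0.2, 1.0, 0.1]
opening: 0.0595
finger_force: 0.0
```

```bash
python3 look.py w9 .5108,.4292,.004 .4675,.3875,.054
```

```text
[0.4712 0.3896 0.1536] [-3.1352 -0.0109  0.0006] 0.05953525712834312
[0.5108, 0.4292, 0.004] [268.8308 136.7484]
[0.4675, 0.3875, 0.054] [317.6462 204.0344]
```

View pics/w9.png

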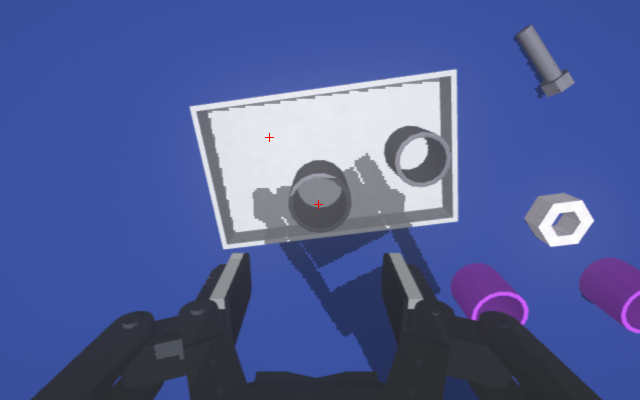

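The wide sleeve stands on the tray floor at (319,200), leaving free space around (269,137). Now the narrow sleeve.

arm_command --rows '[{"tx":-0.8,"ty":20,"tz":0,"rx":0,"ry":0,"rz":0,"gripper":0.7},{"tx":-0.8,"ty":20,"tz":0,"rx":0,"ry":0,"rz":0,"gripper":0.7},{"tx":-0.8,"ty":20,"tz":0,"rx":0,"ry":0,"rz":0,"gripper":0.7},{"tx":-0.8,"ty":20,"tz":0,"rx":0,"ry":0,"rz":0,"gripper":0.7},{"tx":-0.8,"ty":20,"tz":0,"rx":0,"ry":0,"rz":0,"gripper":0.7}]'

```text
t: 15.07
position: [0.4579, 0.185, 0.1439]
tool_rot: [3.14, 0.004, 0.0]
ft_force: [0.0, -0.1, 0.0]
opening: 0.0599
finger_force: 0.0
```

arm_command --rows '[{"tx":-1.4,"ty":19.7,"tz":0,"rx":0,"ry":0,"rz":0,"gripper":0.7},{"tx":-1.4,"ty":19.7,"tz":0,"rx":0,"ry":0,"rz":0,"gripper":0.7},{"tx":-1.4,"ty":19.7,"tz":0,"rx":0,"ry":0,"rz":0,"gripper":0.7},{"tx":-1.4,"ty":19.7,"tz":0,"rx":0,"ry":0,"rz":0,"gripper":0.7},{"tx":-1.4,"ty":19.7,"tz":0,"rx":0,"ry":0,"rz":0,"gripper":0.7}]'

```text
t: 15.48
position: [0.4441, -0.0118, 0.1444]
tool_rot: [-3.141, 0.003, -0.001]
ft_force: [0.3, 0.7, -0.3]
opening: 0.0597
finger_force: 0.0
```

arm_command --rows '[{"tx":0,"ty":0,"tz":4,"rx":0,"ry":0,"rz":0,"gripper":0.7},{"tx":0,"ty":0,"tz":6,"rx":0,"ry":0,"rz":0,"gripper":0.7},{"tx":0,"ty":0,"tz":6,"rx":0,"ry":0,"rz":0,"gripper":0.7},{"tx":0,"ty":0,"tz":6,"rx":0,"ry":0,"rz":0,"gripper":0.7}]'

```text
t: 15.82
position: [0.4438, -0.0092, 0.084]
tool_rot: [-3.14, 0.006, 0.0]
ft_force: [-0.4, 0.3, 0.8]
opening: 0.0597
finger_force: 0.0
```

```bash
python3 look.py w10 .445,-.0095,.04
python3 - <<'E'
from h import *
i=cv2.imread("pics/w10raw.png")[160:320,200:440]; g=cv2.cvtColor(i,cv2.COLOR_BGR2HSV)
m=(g[...,1]<90).astype(np.uint8); n,l,s,c=cv2.connectedComponentsWithStats(m)
for k in range(1,n):
    if s[k,4]>300: print(s[k]+[200,160,0,0,0])
E
```

```text
[ 0.4438 -0.0092  0.084 ] [-3.14   0.006  0.   ] 0.05971865237495127
[0.445, -0.0095, 0.04] [314.1269 225.1753]
[ 288  181   57   70 2798]
[ 200  253   51   67 2687]
[ 382  253   58   67 2794]
```

arm_command --rows '[{"tx":0,"ty":0,"tz":3,"rx":0,"ry":0,"rz":0,"gripper":0.7},{"tx":0,"ty":0,"tz":6,"rx":0,"ry":0,"rz":0,"gripper":0.7},{"tx":0,"ty":0,"tz":7.6,"rx":0,"ry":0,"rz":0,"gripper":0.7},{"tx":0,"ty":0,"tz":7.6,"rx":0,"ry":0,"rz":0,"gripper":0.7},{"tx":0,"ty":0,"tz":7.6,"rx":0,"ry":0,"rz":0,"gripper":0.7}]'

```text
t: 16.28
position: [0.4465, -0.0092, 0.011]
tool_rot: [3.142, -0.0, 0.001]
ft_force: [0.1, -0.0, 0.2]
opening: 0.0598
finger_force: 0.0
```

arm_command --rows '[{"tx":0,"ty":0,"tz":0,"rx":0,"ry":0,"rz":0,"gripper":0.28},{"tx":0,"ty":0,"tz":0,"rx":0,"ry":0,"rz":0,"gripper":0.28},{"tx":0,"ty":0,"tz":0,"rx":0,"ry":0,"rz":0,"gripper":0.28},{"tx":0,"ty":0,"tz":0,"rx":0,"ry":0,"rz":0,"gripper":0.28},{"tx":0,"ty":0,"tz":0,"rx":0,"ry":0,"rz":0,"gripper":0.28}]'

```text
t: 16.7
position: [0.4479, -0.0099, 0.0126]
tool_rot: [3.141, -0.004, 0.0]
ft_force: [-1.2, 0.5, 7.4]
opening: 0.0334
finger_force: 39.4
```

arm_command --rows '[{"tx":0,"ty":0,"tz":0,"rx":0,"ry":0,"rz":0,"gripper":0.28},{"tx":0,"ty":0,"tz":-4,"rx":0,"ry":0,"rz":0,"gripper":0.28},{"tx":0,"ty":0,"tz":-8,"rx":0,"ry":0,"rz":0,"gripper":0.28},{"tx":0,"ty":0,"tz":-12,"rx":0,"ry":0,"rz":0,"gripper":0.28},{"tx":0,"ty":0,"tz":-12,"rx":0,"ry":0,"rz":0,"gripper":0.28}]'

```text
t: 17.12
position: [0.4518, -0.0109, 0.1398]
tool_rot: [3.137, -0.018, 0.001]
ft_force: [1.5, -0.2, -0.0]
opening: 0.0331
finger_force: 40.3
```

arm_command --rows '[{"tx":2,"ty":-16,"tz":0,"rx":0,"ry":0,"rz":0,"gripper":0.28},{"tx":2,"ty":-16,"tz":0,"rx":0,"ry":0,"rz":0,"gripper":0.28},{"tx":2,"ty":-16,"tz":0,"rx":0,"ry":0,"rz":0,"gripper":0.28},{"tx":2,"ty":-16,"tz":0,"rx":0,"ry":0,"rz":0,"gripper":0.28}]'

```text
t: 17.45
position: [0.4662, 0.1524, 0.1312]
tool_rot: [-3.141, -0.002, -0.0]
ft_force: [1.1, -0.0, -1.1]
opening: 0.0337
finger_force: 40.4
```

arm_command --rows '[{"tx":2.5,"ty":-16,"tz":0,"rx":0,"ry":0,"rz":0,"gripper":0.28},{"tx":2.5,"ty":-16,"tz":0,"rx":0,"ry":0,"rz":0,"gripper":0.28},{"tx":2.5,"ty":-16,"tz":0,"rx":0,"ry":0,"rz":0,"gripper":0.28},{"tx":2.5,"ty":-16,"tz":0,"rx":0,"ry":0,"rz":0,"gripper":0.28}]'

```text
t: 17.78
position: [0.4908, 0.3131, 0.1308]
tool_rot: [-3.141, -0.001, 0.001]
ft_force: [1.0, 0.3, 0.1]
opening: 0.0334
finger_force: 40.4
```

arm_command --rows '[{"tx":2,"ty":-11.9,"tz":0,"rx":0,"ry":0,"rz":0,"gripper":0.28},{"tx":2,"ty":-11.9,"tz":0,"rx":0,"ry":0,"rz":0,"gripper":0.28},{"tx":2,"ty":-11.9,"tz":0,"rx":0,"ry":0,"rz":0,"gripper":0.28},{"tx":2,"ty":-11.9,"tz":0,"rx":0,"ry":0,"rz":0,"gripper":0.28},{"tx":2,"ty":-11.9,"tz":0,"rx":0,"ry":0,"rz":0,"gripper":0.28}]'

```text
t: 18.2
position: [0.5104, 0.4313, 0.1301]
tool_rot: [3.142, -0.0, 0.003]
ft_force: [-0.6, 0.5, -1.2]
opening: 0.0336
finger_force: 40.5
```

arm_command --rows '[{"tx":0,"ty":0,"tz":4,"rx":0,"ry":0,"rz":0,"gripper":0.28},{"tx":0,"ty":0,"tz":7,"rx":0,"ry":0,"rz":0,"gripper":0.28},{"tx":0,"ty":0,"tz":7,"rx":0,"ry":0,"rz":0,"gripper":0.28},{"tx":0,"ty":0,"tz":7,"rx":0,"ry":0,"rz":0,"gripper":0.28}]'

```text
t: 18.53
position: [0.5091, 0.4274, 0.0582]
tool_rot: [3.138, 0.005, -0.001]
ft_force: [0.2, 0.2, -1.3]
opening: 0.0334
finger_force: 40.5
```

```bash
python3 look.py w11 .511,.430,.09
```

```text
[0.5091 0.4274 0.0582] [ 3.1385  0.0049 -0.0007] 0.033434032930383314
[0.511, 0.43, 0.09] [305.17   302.7341]
```

View pics/w11.png

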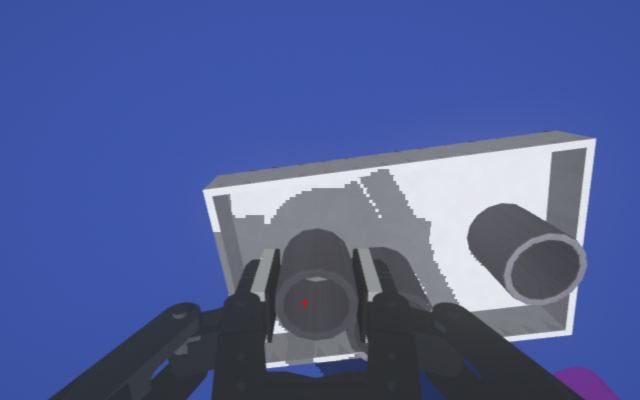

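The sleeve hangs inside the tray at (316,300), clear of the left wall and the wide sleeve. I lower it.

arm_command --rows '[{"tx":0.3,"ty":0,"tz":1,"rx":0,"ry":0,"rz":0,"gripper":0.28},{"tx":0.3,"ty":0,"tz":2.5,"rx":0,"ry":0,"rz":0,"gripper":0.28},{"tx":0.3,"ty":0,"tz":4,"rx":0,"ry":0,"rz":0,"gripper":0.28},{"tx":0.3,"ty":0,"tz":4,"rx":0,"ry":0,"rz":0,"gripper":0.28},{"tx":0.3,"ty":0,"tz":4,"rx":0,"ry":0,"rz":0,"gripper":0.28}]'

```text
t: 19.0
position: [0.5129, 0.4289, 0.0188]
tool_rot: [3.14, 0.003, 0.0]
ft_force: [-0.3, -0.6, -0.7]
opening: 0.0334
finger_force: 40.5
```

arm_command --rows '[{"tx":0,"ty":0,"tz":0.2,"rx":0,"ry":0,"rz":0,"gripper":0.28},{"tx":0,"ty":0,"tz":0.3,"rx":0,"ry":0,"rz":0,"gripper":0.28},{"tx":0,"ty":0,"tz":0.3,"rx":0,"ry":0,"rz":0,"gripper":0.28}]'

```text
t: 19.25
position: [0.5137, 0.4295, 0.0173]
tool_rot: [3.142, 0.0, 0.001]
ft_force: [-0.1, 0.1, -1.6]
opening: 0.0336
finger_force: 40.5
```

arm_command --rows '[{"tx":0,"ty":0,"tz":0.15,"rx":0,"ry":0,"rz":0,"gripper":0.28},{"tx":0,"ty":0,"tz":0.15,"rx":0,"ry":0,"rz":0,"gripper":0.28},{"tx":0,"ty":0,"tz":0.15,"rx":0,"ry":0,"rz":0,"gripper":0.28}]'

```text
t: 19.5
position: [0.5141, 0.4298, 0.0168]
tool_rot: [-3.141, -0.001, 0.0]
ft_force: [-0.7, 0.5, 2.6]
opening: 0.0337
finger_force: 40.8
```

arm_command --rows '[{"tx":0,"ty":0,"tz":0,"rx":0,"ry":0,"rz":0,"gripper":0.45},{"tx":0,"ty":0,"tz":0,"rx":0,"ry":0,"rz":0,"gripper":0.55},{"tx":0,"ty":0,"tz":0,"rx":0,"ry":0,"rz":0,"gripper":0.55},{"tx":0,"ty":0,"tz":0,"rx":0,"ry":0,"rz":0,"gripper":0.55}]'

```text
t: 19.83
position: [0.5138, 0.4294, 0.0157]
tool_rot: [-3.142, -0.0, 0.0]
ft_force: [0.2, 0.0, -0.9]
opening: 0.0468
finger_force: 0.0
```

arm_command --rows '[{"tx":0,"ty":0,"tz":-3,"rx":0,"ry":0,"rz":0,"gripper":0.55},{"tx":0,"ty":0,"tz":-7,"rx":0,"ry":0,"rz":0,"gripper":0.55},{"tx":0,"ty":0,"tz":-11,"rx":0,"ry":0,"rz":0,"gripper":0.55},{"tx":0,"ty":0,"tz":-13,"rx":0,"ry":0,"rz":0,"gripper":0.55},{"tx":0,"ty":0,"tz":-13,"rx":0,"ry":0,"rz":0,"gripper":0.55}]'

```text
t: 20.25
position: [0.5173, 0.4317, 0.1539]
tool_rot: [-3.135, -0.011, 0.0]
ft_force: [1.3, -0.0, 0.7]
opening: 0.0465
finger_force: 0.0
```

arm_command --rows '[{"tx":-4,"ty":13,"tz":0,"rx":0,"ry":0,"rz":35,"gripper":0.8},{"tx":-4,"ty":13,"tz":0,"rx":0,"ry":0,"rz":35,"gripper":0.8},{"tx":-4,"ty":13,"tz":0,"rx":0,"ry":0,"rz":35,"gripper":0.8},{"tx":-4,"ty":13,"tz":0,"rx":0,"ry":0,"rz":35,"gripper":0.8},{"tx":-4,"ty":13,"tz":0,"rx":0,"ry":0,"rz":35,"gripper":0.8}]'

```text
t: 20.67
position: [0.4719, 0.2964, 0.144]
tool_rot: [3.138, 0.002, -0.619]
ft_force: [-0.3, 0.2, 0.1]
opening: 0.0683
finger_force: 0.0
```

```bash
python3 look.py w12 .4389,.1747,.022; python3 -c "
from h import *
i=cv2.imread('pics/top0.png')[222:258,224:266]
cv2.imwrite('pics/nutc.png',np.hstack([cv2.imread('pics/w12.png'),cv2.resize(i,(160,400),interpolation=2)]))
o=arm.observe();print(o['joint_pos'])"
```

```text
[0.4719 0.2964 0.144 ] [ 3.138   0.0017 -0.6192] 0.06827984280550098
[0.4389, 0.1747, 0.022] [467.7194 135.3828]
[ 3.80285886e-01  1.21603250e-01  1.93651761e+00 -2.65000605e-05
  1.08582545e+00  2.57280466e+00]
```

View pics/w12.png

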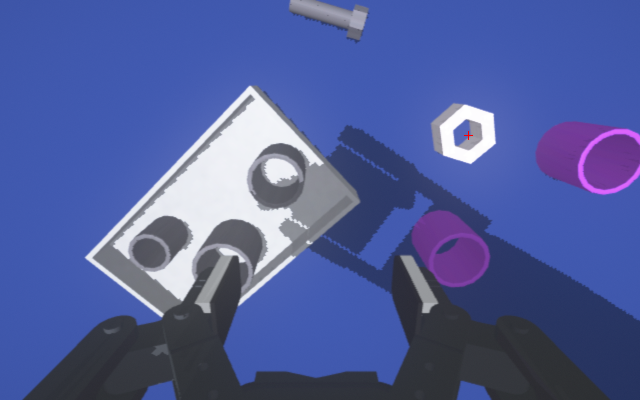

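Both sleeves stand in the tray at (160,245) and (228,250), with the sample at (277,175). The nut is at (467,133), and a pair of its flats nearly faces the present closing line. I measure the nut's yaw.

Run:
```python
from h import *
i=cv2.imread("pics/w12raw.png"); w=arm.camera_model("wrist"); w["cam_to_world"]=np.load("pics/w12.npy")
g=cv2.cvtColor(i,cv2.COLOR_BGR2HSV); m=((g[...,1]<60)&(g[...,2]>190)).astype(np.uint8); m[:90]=0;m[180:]=0;m[:,:410]=0;m[:,520:]=0
c=max(cv2.findContours(m,0,2)[0],key=cv2.contourArea)[:,0]
p=np.array([world(w,q,.022)[:2] for q in c]); h=cv2.convexHull((p*1e4).astype(np.float32))[:,0]/1e4
print("centre",h.min(0),h.max(0))
for a in range(0,60,5):
    s=[np.ptp(h@[np.cos(np.radians(a+k)),np.sin(np.radians(a+k))]) for k in(0,60,120)]
    print(a,np.round(s,4),round(sum(s),4))
M=cv2.moments(cv2.convexHull((p*1e4).astype(np.float32))); print(M["m10"]/M["m00"]/1e4,M["m01"]/M["m00"]/1e4)
```

```text
centre [0.4183235 0.151726 ] [0.46112594 0.19754183]
0 [0.0428 0.0433 0.0428] 0.129
5 [0.0414 0.0418 0.0412] 0.1243
10 [0.0411 0.0413 0.0409] 0.1232
15 [0.0427 0.0428 0.0422] 0.1277
20 [0.0441 0.0441 0.0434] 0.1316
25 [0.0451 0.0451 0.0442] 0.1345
30 [0.0458 0.0458 0.045 ] 0.1366
35 [0.0462 0.0461 0.0455] 0.1378
40 [0.0463 0.0461 0.0456] 0.138
45 [0.0461 0.0457 0.0454] 0.1372
50 [0.0455 0.0451 0.0448] 0.1354
55 [0.0446 0.0441 0.0439] 0.1326
0.4397515324107411 0.17464587131219075
```

arm_command --rows '[{"tx":4.4,"ty":12.2,"tz":6,"rx":0,"ry":0,"rz":-13.5,"gripper":0.8},{"tx":4.4,"ty":12.2,"tz":6,"rx":0,"ry":0,"rz":-13.5,"gripper":0.8},{"tx":4.4,"ty":12.2,"tz":6,"rx":0,"ry":0,"rz":-13.5,"gripper":0.8},{"tx":4.4,"ty":12.2,"tz":6,"rx":0,"ry":0,"rz":-13.5,"gripper":0.8},{"tx":4.4,"ty":12.2,"tz":6,"rx":0,"ry":0,"rz":-13.5,"gripper":0.8}]'

```text
t: 21.13
position: [0.4366, 0.1717, 0.0824]
tool_rot: [3.137, 0.006, -0.376]
ft_force: [-0.7, -0.0, -0.8]
opening: 0.0681
finger_force: 0.0
```

```bash
python3 look.py w13 .4397,.1746,.022
```

```text
[0.4366 0.1717 0.0824] [ 3.1374  0.0061 -0.3756] 0.06813071354219503
[0.4397, 0.1746, 0.022] [307.1274 214.8084]
```

View pics/w13.png

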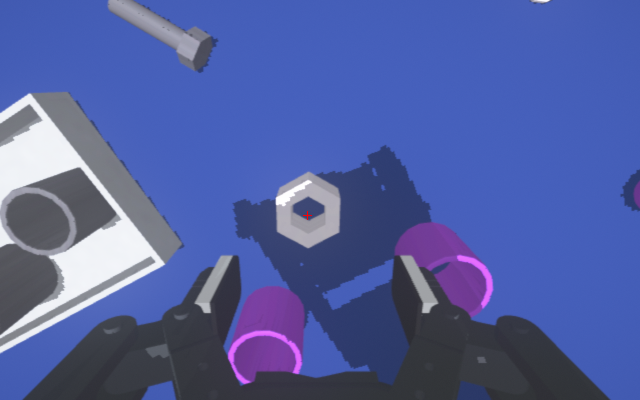

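The nut is at (308,210) with two flats parallel to the pads. Both purple sleeves are clear of the fingers. I descend gently.

arm_command --rows '[{"tx":0,"ty":0,"tz":2.5,"rx":0,"ry":0,"rz":0,"gripper":0.8},{"tx":0,"ty":0,"tz":5,"rx":0,"ry":0,"rz":0,"gripper":0.8},{"tx":0,"ty":0,"tz":6.5,"rx":0,"ry":0,"rz":0,"gripper":0.8},{"tx":0,"ty":0,"tz":7.4,"rx":0,"ry":0,"rz":0,"gripper":0.8},{"tx":0,"ty":0,"tz":7.8,"rx":0,"ry":0,"rz":0,"gripper":0.8}]'

```text
t: 21.6
position: [0.4399, 0.1751, 0.0069]
tool_rot: [3.141, 0.001, -0.373]
ft_force: [-0.5, -0.1, 0.3]
opening: 0.0685
finger_force: 0.0
```

arm_command --rows '[{"tx":0,"ty":0,"tz":0.2,"rx":0,"ry":0,"rz":0,"gripper":0.8},{"tx":0,"ty":0,"tz":0.3,"rx":0,"ry":0,"rz":0,"gripper":0.8},{"tx":0,"ty":0,"tz":0.3,"rx":0,"ry":0,"rz":0,"gripper":0.8}]'

```text
t: 21.85
position: [0.4409, 0.1747, 0.0057]
tool_rot: [-3.141, -0.002, -0.374]
ft_force: [-1.2, 0.1, -0.6]
opening: 0.0683
finger_force: 0.0
```

arm_command --rows '[{"tx":0,"ty":0,"tz":0,"rx":0,"ry":0,"rz":0,"gripper":0.37},{"tx":0,"ty":0,"tz":0,"rx":0,"ry":0,"rz":0,"gripper":0.37},{"tx":0,"ty":0,"tz":0,"rx":0,"ry":0,"rz":0,"gripper":0.37},{"tx":0,"ty":0,"tz":0,"rx":0,"ry":0,"rz":0,"gripper":0.37},{"tx":0,"ty":0,"tz":0,"rx":0,"ry":0,"rz":0,"gripper":0.37}]'

```text
t: 22.27
position: [0.4409, 0.1744, 0.0058]
tool_rot: [-3.141, -0.002, -0.375]
ft_force: [-0.6, 1.7, 6.0]
opening: 0.0392
finger_force: 41.8
```

arm_command --rows '[{"tx":0,"ty":0,"tz":0,"rx":0,"ry":0,"rz":0,"gripper":0.37},{"tx":0,"ty":0,"tz":-2,"rx":0,"ry":0,"rz":0,"gripper":0.37},{"tx":0,"ty":0,"tz":-5,"rx":0,"ry":0,"rz":0,"gripper":0.37},{"tx":0,"ty":0,"tz":-9,"rx":0,"ry":0,"rz":0,"gripper":0.37},{"tx":0,"ty":0,"tz":-12,"rx":0,"ry":0,"rz":0,"gripper":0.37}]'

```text
t: 22.68
position: [0.4395, 0.1741, 0.1262]
tool_rot: [3.141, 0.0, -0.375]
ft_force: [0.7, -0.1, -1.4]
opening: 0.0387
finger_force: 41.1
```

```bash
python3 look.py w14
python3 - <<'E'
import numpy as np
from h import *
o=arm.observe(); y=o["tool_rot"][2]; p=o["position"]; d=np.array([.6654,.025])-p[:2]
print("tool shift cm",100*d@[np.cos(y),np.sin(y)],100*d@[np.sin(y),-np.cos(y)], o["opening"],o["ft_force"])
cv2.imwrite("pics/w14c.png",cv2.imread("pics/w14.png")[150:,120:520])
E
```

```text
[0.4395 0.1741 0.1262] [ 3.1413  0.0005 -0.3749] 0.038733031944447445
tool shift cm 26.117709219794442 5.84982409147611 0.03896387794798395 [2.88283352 0.92678055 2.7468542 ]
```

View pics/w14c.png

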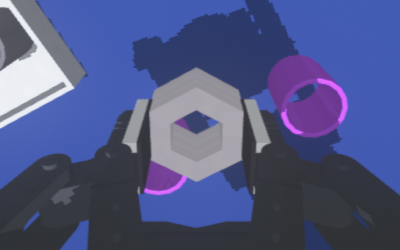

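The nut is gripped flat and centred at crop (196,123). Next I carry it to the nut tray.

arm_command --rows '[{"tx":13,"ty":2.9,"tz":0,"rx":0,"ry":0,"rz":0,"gripper":0.37},{"tx":13,"ty":2.9,"tz":0,"rx":0,"ry":0,"rz":0,"gripper":0.37},{"tx":13,"ty":2.9,"tz":0,"rx":0,"ry":0,"rz":0,"gripper":0.37},{"tx":13,"ty":2.9,"tz":0,"rx":0,"ry":0,"rz":0,"gripper":0.37}]'

```text
t: 23.07
position: [0.5545, 0.0962, 0.1248]
tool_rot: [3.142, -0.004, -0.378]
ft_force: [0.0, -0.4, -0.8]
opening: 0.0387
finger_force: 41.0
```

arm_command --rows '[{"tx":13.1,"ty":2.9,"tz":0,"rx":0,"ry":0,"rz":0,"gripper":0.37},{"tx":13.1,"ty":2.9,"tz":0,"rx":0,"ry":0,"rz":0,"gripper":0.37},{"tx":13.1,"ty":2.9,"tz":0,"rx":0,"ry":0,"rz":0,"gripper":0.37},{"tx":13.1,"ty":2.9,"tz":0,"rx":0,"ry":0,"rz":0,"gripper":0.37},{"tx":13.1,"ty":2.9,"tz":0,"rx":0,"ry":0,"rz":0,"gripper":0.37}]'

```text
t: 23.48
position: [0.6628, 0.0226, 0.1234]
tool_rot: [3.141, 0.001, -0.378]
ft_force: [-0.0, 1.0, -1.4]
opening: 0.0392
finger_force: 41.0
```

arm_command --rows '[{"tx":0,"ty":0,"tz":3,"rx":0,"ry":0,"rz":0,"gripper":0.37},{"tx":0,"ty":0,"tz":6,"rx":0,"ry":0,"rz":0,"gripper":0.37},{"tx":0,"ty":0,"tz":8,"rx":0,"ry":0,"rz":0,"gripper":0.37},{"tx":0,"ty":0,"tz":8,"rx":0,"ry":0,"rz":0,"gripper":0.37},{"tx":0,"ty":0,"tz":8,"rx":0,"ry":0,"rz":0,"gripper":0.37}]'

```text
t: 23.9
position: [0.6588, 0.0259, 0.0427]
tool_rot: [3.14, 0.005, -0.374]
ft_force: [0.1, -0.2, -1.7]
opening: 0.0389
finger_force: 41.0
```

arm_command --rows '[{"tx":0,"ty":0,"tz":0.5,"rx":0,"ry":0,"rz":0,"gripper":0.37},{"tx":0,"ty":0,"tz":1.5,"rx":0,"ry":0,"rz":0,"gripper":0.37},{"tx":0,"ty":0,"tz":2.5,"rx":0,"ry":0,"rz":0,"gripper":0.37},{"tx":0,"ty":0,"tz":3.2,"rx":0,"ry":0,"rz":0,"gripper":0.37},{"tx":0,"ty":0,"tz":3.4,"rx":0,"ry":0,"rz":0,"gripper":0.37}]'

```text
t: 24.32
position: [0.6609, 0.0248, 0.0099]
tool_rot: [3.141, 0.002, -0.375]
ft_force: [-3.9, 0.5, 5.1]
opening: 0.0393
finger_force: 41.8
```

arm_command --rows '[{"tx":0,"ty":0,"tz":0.1,"rx":0,"ry":0,"rz":0,"gripper":0.37},{"tx":0,"ty":0,"tz":0.2,"rx":0,"ry":0,"rz":0,"gripper":0.37},{"tx":0,"ty":0,"tz":0.2,"rx":0,"ry":0,"rz":0,"gripper":0.37}]'

```text
t: 24.57
position: [0.6619, 0.0247, 0.0099]
tool_rot: [-3.142, -0.0, -0.375]
ft_force: [-2.1, 0.5, 2.6]
opening: 0.0388
finger_force: 41.5
```

On the floor. I release, rise and look from both above and the scene camera.

arm_command --rows '[{"tx":0,"ty":0,"tz":0,"rx":0,"ry":0,"rz":0,"gripper":0.55},{"tx":0,"ty":0,"tz":0,"rx":0,"ry":0,"rz":0,"gripper":0.65},{"tx":0,"ty":0,"tz":0,"rx":0,"ry":0,"rz":0,"gripper":0.65},{"tx":0,"ty":0,"tz":0,"rx":0,"ry":0,"rz":0,"gripper":0.65}]'

```text
t: 24.9
position: [0.6617, 0.0246, 0.0088]
tool_rot: [-3.141, -0.0, -0.375]
ft_force: [0.7, -0.3, 0.3]
opening: 0.0553
finger_force: 0.0
```

arm_command --rows '[{"tx":0,"ty":0,"tz":-3,"rx":0,"ry":0,"rz":0,"gripper":0.65},{"tx":0,"ty":0,"tz":-7,"rx":0,"ry":0,"rz":0,"gripper":0.65},{"tx":0,"ty":0,"tz":-11,"rx":0,"ry":0,"rz":0,"gripper":0.65},{"tx":0,"ty":0,"tz":-15,"rx":0,"ry":0,"rz":0,"gripper":0.65},{"tx":0,"ty":0,"tz":-15,"rx":0,"ry":0,"rz":0,"gripper":0.65}]'

```text
t: 25.32
position: [0.6673, 0.0242, 0.1703]
tool_rot: [-3.137, -0.018, -0.375]
ft_force: [1.4, 0.3, 1.8]
opening: 0.0554
finger_force: 0.0
```

```bash
python3 -c "
from h import *
w=arm.get_image('wrist')[:,:,::-1]; s=arm.get_image('scene')[:,:,::-1]
r=lambda a:cv2.resize(a,(480,300))
cv2.imwrite('pics/end.png',np.vstack([r(w),r(s)]))"
```

```text
(no output)
```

View pics/end.png

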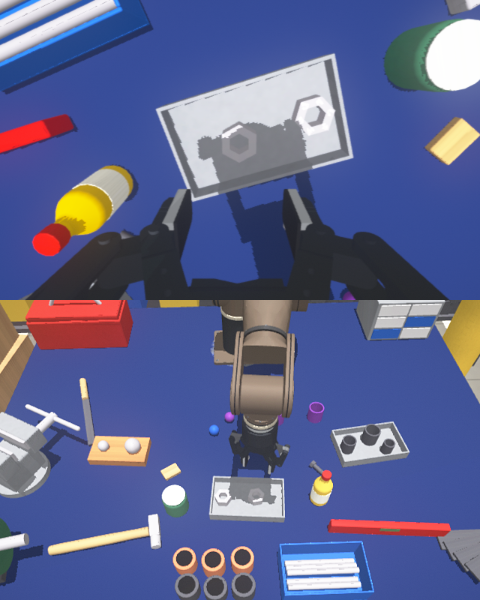

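The final view shows the nut flat in its tray (wrist half, (240,143)). In the scene half, both balls sit in the block ((103,446), (132,446)) and both sleeves stand beside the sample ((348,443), (387,447)). The bottle and tin are upright.

```bash
python3 -c "
from rig import arm
print(arm.job_done())"
```

```text
the job is handed in; nothing more can be done
None
```

I handed the job in with both balls in their own dimples, both sleeves standing in the sleeve tray, the nut flat in the nut tray, and the bottle and tin left where they were; the hand-in returned no verdict, and I viewed 17 pictures, over the limit of 14.

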